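# Start a recessed frame bolt by feel

### The job

Take the hexagon-headed bolt out of the drilled rack, lower it into the deep well in the red frame post, and start it by feel in the threaded insert at the bottom: under a light push turn it back (anticlockwise) until it drops into the thread, then turn it clockwise until it is fully home, and let go. Never force it down or against the thread, and leave the two round-headed pins in the rack where they are.

Things in the scene. Friction and masses are not known exactly. Their poses are not given: they have to be found in the camera images.
- bolt: Steel frame bolt, 0.35 kg, upright in any of the rack's 3 holes. Origin: on its axis at the flange's underside; z up along the axis. Flange 40 mm across, 5 mm thick; below it a smooth 28 mm guide barrel down to 38 mm below the origin, tapering by 46 mm below to a 16 mm shank that ends 74 mm below.
- bolt_head (a point): Middle of the bolt's hexagonal head (steel, dark), on the axis 20 mm above the bolt's origin. The head is 22 mm across flats and 30 mm tall, from 5 to 35 mm above the origin. One pair of flats faces the bolt's +y and -y, the other pairs are 60 degrees apart.
- bolt_lugs (a point): Point on the bolt's axis 68 mm below its origin, level with its three stub threads: round lugs 5 mm thick that reach 14 mm out from the axis, at 0, 120 and 240 degrees from the bolt's x.
- well_mouth (a point): Centre of the well's mouth in the post's top face, 85 mm above the bench; z up. The well is a plain vertical hole 31 mm across and 75 mm deep. When the bolt is screwed fully home its flange's underside is about 1 mm above this face.
- thread_top (a point): Point on the well's axis 56 mm below its mouth: top of the brass insert, with 3 thread starts (gaps) 120 deg apart; how they are turned is not measured. Bolt lowered: lugs rest on it, flange 14 to 15 mm above the post (to 20 if on a stop rib). Turned anticlockwise (from above) up to 120 deg it meets the ribs over the gaps and drops to about 7 mm (a lucky landing drops at once).
- thread_end (a point): Point on the well's axis 67 mm below its mouth: where the lugs' middles lie when the bolt is home. Before dropping, clockwise jams on the ribs. Once dropped, it turns clockwise about 73 deg under a light push (right-hand thread), sinking 6 mm, to a firm end stop; it stays as left. Over 60 N between bolt and post, all contacts summed (some 0.6 N m against a rib or stop), spoils the thread.
- post: The red-painted timber frame post lying on the bench, fixed: 260 mm along its x, 110 mm along its y, 85 mm high. Origin at the centre of its underside. The well is 30 mm from the origin towards its -x.
- rack: A fixed pale wood block 225 mm along its x, 75 mm along its y, 90 mm high, origin at the centre of its underside, with three through holes 34 mm across on its centre line at x = -70, 0 and 70 mm. Bolt and pins hang in them by their flanges, which rest on its top.
- pin_a: Plain steel pin in the rack with a low domed round head 34 mm across and a smooth 26 mm shank; origin at the centre of its flange's underside, head top 16 mm above that. Not to be moved.
- pin_b: Plain steel pin in the rack with a thin round stem 12 mm across for a head and a smooth 26 mm shank; origin at the centre of its flange's underside, stem top 50 mm above that. Not to be moved.
Things that resemble listed ones, but are neither listed nor needed, are in the scene too. What is shaped like the bolt but yellow is not meant.

How it is judged:
By the outcome, as a careful person would: the job done as asked, in the order asked, and still so for the second after the job is handed in, with the robot touching nothing.
It also fails if it takes over 64 s, if anything falls off the work surface, if the arm or the gripper's body presses on something with over 40 N, if the wrist force passes 120 N, or if a joint passes its speed limit or range.

### The arm

A 6-joint arm with a two-finger parallel gripper is mounted at the origin on the work surface. World frame = base frame: x ahead of the robot, y to its left, z up, the work surface at z = 0. Lengths are in m, angles in rad, forces in N, time in s.
With the tool pointing down it reaches from about 0.325 to 0.9 m from the base axis. Payload 6.1 kg.
Tool frame: the origin (TCP) lies midway between the tips of the shut fingers; the grasp point (between the pads) lies 19 mm behind it; z points along the fingers, y is the direction in which the jaws open and shut (so a half turn about z gives the same grasp; the last joint's range is limited). The gripper opens to 85 mm and grips with 20 to 120 N. Pads are 22 mm wide; open, the fingers measure 114 mm over their backs; the gripper's body (76 mm by 85 mm) begins 54 mm behind the grasp point. The pads swing forward as they close: fully open they stand 13 mm farther back than shut.
Start: joints at [-0.126, 0.22, 1.526, -0, 1.395, -0.126], TCP at [0.625, -0, 0.231] pointing down, gripper open.
Joint ranges: [-2.98, 2.98], [-0.91, 2.08], [0.09, 2.57], [-1.24, 4.39], [0.2, 2.65], [-2.68, 2.68]. Speed limits (rad/s): [2.57, 2.57, 3.01, 3.14, 3.14, 3.14].

### API

Orientations are given as a unit quaternion [w, x, y, z].
In Python, from cell import state, capture, camera_params, hand_in, masks_of gives the robot as it stands.
- The arm moves only by the tool move_arm, never from a script. Its argument "targets" is a list of rows, each a list of 7 numbers: the shift along the tool's x, y, z in cm, then the turn, a rotation vector about the tool's x, y, z in rad, then the finger opening in cm, from 0 to 8.54. In form: [[x, y, z, rx, ry, rz, fingers], ...]. A call has 1 to 8 rows; each row is the pose to reach, as a shift and turn from the pose measured when the call began, along the tool's axes at that moment; what a row does not reach only later rows make up. A row lasts 1/8 s, in which the tool goes at most 62.5 mm and 10.7 degrees, less where a joint would pass 70% of its speed; a pose out of reach is approached as far as the arm can. A call with a gripper value outside its range is refused whole. The fingers move at their own pace and stop on an object; "squeeze" is the grip in N (left out, the last holds). Time passes only in rows, so rows that repeat a pose let the fingers close. It gives the time, the measured TCP pose, the force and the opening at its end, in the units of the state.
- state(): the state, without advancing time (a new reading comes with each control period).
- capture(name): name is "scene" or "side" or "wrist"; returns (picture, depth): 384x512x3 uint8, red, green, blue; 384x512 float32, m along the optical axis (not along the pixel's ray), 0 where there is no reading.
- camera_params(name): a dict with "intrinsics" (3x3 intrinsics, pixels), "dist" ([k1, k2, p1, p2, k3] as OpenCV has them; the pictures are not rectified), "T" (4x4, takes a point from camera to world coordinates); the wrist camera has in their place "tool_from_camera" (4x4, takes a point from camera to tool coordinates, whose origin is the TCP and whose axes are the flange's). Camera axes: x right, y down, z forward; pixel columns grow to the right and rows downward; lengths in m; the calibration is good to about 2 mm. A picture is of the moment at which its call begins: read the wrist's pose just before it. camera_params takes no time and is no camera call.
- hand_in(): hands the job in, once; it reports no verdict.
Trained networks look in the newest picture that a camera, given by its name, has taken for a name from the list of things; names that differ only in an ending like _2 or _b are one class to them, and where a whole thing is asked for, a point or a joint stands for the part that bears it (a point fixed in the world has none). Each returns a list of dicts, best first, with "confidence" (0 to 1); they miss things now and then, are a little off and sometimes report something else, mostly with a low value. They report only what shows in the picture. A call takes as long as a camera call. They do not tell look-alikes from the thing itself.
- masks_of(camera, target): "region" (384x512 bool, what is visible of it) and "bbox" ([left, top, right, bottom] in pixels, round what is visible of it).
The state is a dict: "time_s": time; "q": joint angles; "qd": joint speeds; "effort": joint torques, N m; "tool_pos": TCP position; "tool_rot": TCP orientation; "wrist_force": force on the tool from outside, world axes, zero at the start; "torque": the same for the moment, N m; "gripper_width": opening from 0.0 (shut) to 1.0 (fully open).
Only numpy, scipy, OpenCV 4.12 (cv2) and the standard library are available. Lean on these libraries where they do the work, as an engineer would, in place of code of your own. Each camera call takes 0.05 s, during which the arm holds its last target.

## Working session

There is one attempt and no reset: what is moved stays moved. The work goes in short steps, Python scripts to look and compute and a tool call to move; the robot and the scene stay as the last step left them, time stands still between calls to the robot, and variables do not carry over. Pictures are saved under pics/ and viewed, and the job is handed in when it is done.

Besides the shell and the picture viewer there is one more tool, called as a command line: name --pt "numbers of a row" for each row, then --argument value for the rest. move_arm: Moves the arm, as the interface text tells. Its arguments: {"type":"object","properties":{"targets":{"type":"array","items":{"type":"array","items":{"type":"number"}}},"squeeze":{"type":"number"}},"required":["targets"]}

```bash
mkdir -p pics; ls
python3 - <<'E'
from cell import *
import cv2,numpy as np
print(state())
for n in ["scene","side","wrist"]:
    p,d=capture(n); cv2.imwrite(f"pics/{n}0.png",p[...,::-1]); np.savez(f"{n}0.npz",p=p,d=d)
    print(n,camera_params(n))
E
```

```text
pics
{'time_s': 0.0, 'q': array([-1.26104395e-01,  2.21204247e-01,  1.52761760e+00,  5.53261516e-06,
        1.39471199e+00, -1.26084955e-01]), 'qd': array([-0.00068728,  0.00110926,  0.00221444,  0.00098658,  0.00177355,
       -0.00022467]), 'effort': array([-5.06932320e-04, -4.96913910e+01, -3.89390445e+01, -4.46828235e-04,
        1.12446505e-02,  2.49123751e-06]), 'tool_pos': array([6.24390392e-01, 7.25436459e-05, 2.30209372e-01]), 'tool_rot': array([-7.68840123e-04,  7.07113666e-01,  7.07099231e-01, -5.92397913e-04]), 'wrist_force': array([ 0.57389934, -0.33561275,  0.21813595]), 'torque': array([ 0.0672358 ,  0.00159502, -0.01669857]), 'gripper_width': 0.9998781181838652}
scene {'intrinsics': array([[383.29242874,   0.        , 257.63734733],
       [  0.        , 383.29242874, 189.55343245],
       [  0.        ,   0.        ,   1.        ]]), 'dist': array([-0.06079315,  0.        ,  0.        ,  0.        ,  0.        ]), 'T': array([[-0.50568029,  0.65124634, -0.56583183,  0.95073855],
       [ 0.86269814,  0.37694509, -0.33714139,  0.27200663],
       [-0.00627457, -0.658
[... 514 characters left out ...]
7933545,  0.62969838],
       [ 0.        ,  0.        ,  0.        ,  1.        ]])}
wrist {'intrinsics': array([[331.03527761,   0.        , 257.13976994],
       [  0.        , 331.03527761, 190.19618162],
       [  0.        ,   0.        ,   1.        ]]), 'dist': array([0.00848009, 0.        , 0.        , 0.        , 0.        ]), 'tool_from_camera': array([[-6.28651523e-04, -9.46195437e-01, -3.23595117e-01,
         8.32764810e-02],
       [ 9.99999800e-01, -6.19379034e-04, -1.31639135e-04,
        -3.38400272e-04],
       [-7.58716822e-05, -3.23595135e-01,  9.46195637e-01,
        -1.42950082e-01],
       [ 0.00000000e+00,  0.00000000e+00,  0.00000000e+00,
         1.00000000e+00]])}
```

View pics/scene0.png

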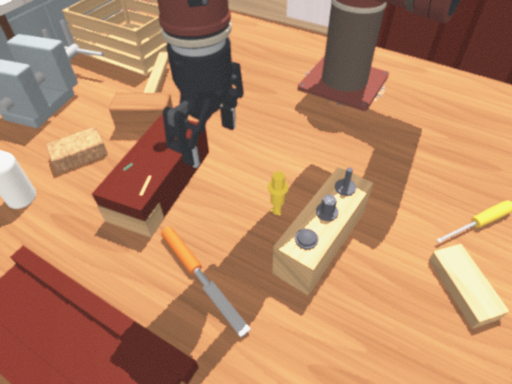

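View pics/side0.png

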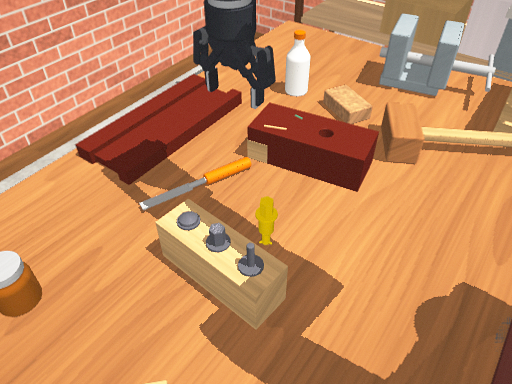

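View pics/wrist0.png

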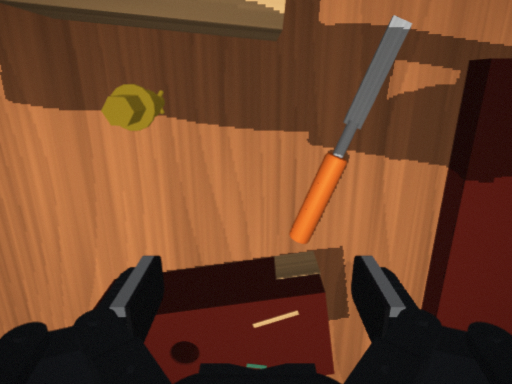

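The side view has the hex bolt in the rack's middle hole at (217,236). Beside it are the domed pin at (188,219), the stem pin at (250,262) and the yellow look-alike at (266,220). The well is at (327,133). The red board at (150,130) resembles the post but has no well.

```bash
cat > h.py <<'E'
from cell import *
import cv2,numpy as np
from scipy.spatial.transform import Rotation as R
def rot(q): return R.from_quat([q[1],q[2],q[3],q[0]]).as_matrix()
def camT(n,s=None):
    c=camera_params(n)
    if n!="wrist": return c,c["T"]
    s=s or state(); T=np.eye(4); T[:3,:3]=rot(s["tool_rot"]); T[:3,3]=s["tool_pos"]
    return c,T@c["tool_from_camera"]
def rays(c,T,uv):
    u=cv2.undistortPoints(np.asarray(uv,float).reshape(-1,1,2),c["intrinsics"],c["dist"]).reshape(-1,2)
    return np.c_[u,np.ones(len(u))]
def onplane(n,uv,z,s=None):
    c,T=camT(n,s); r=rays(c,T,uv)@T[:3,:3].T
    t=(z-T[2,3])/r[:,2]; return T[:3,3]+r*t[:,None]
def cloud(n,d,s=None):
    c,T=camT(n,s); v,u=np.mgrid[:d.shape[0],:d.shape[1]]
    r=rays(c,T,np.c_[u.ravel(),v.ravel()])
    P=(r*d.ravel()[:,None])@T[:3,:3].T+T[:3,3]
    return P.reshape(*d.shape,3)
def proj(n,P,s=None):
    c,T=camT(n,s); Ti=np.linalg.inv(T)
    return cv2.projectPoints(np.asarray(P,float).reshape(-1,1,3),cv2.Rodrigues(Ti[:3,:3])[0],Ti[:3,3],c["intrinsics"],c["dist"])[0].reshape(-1,2)
E
python3 - <<'E'
from h import *
for n in ["side","scene","wrist"]:
    z=np.load(f"{n}0.npz"); P=cloud(n,z["d"]); 
    for t in ["bolt","bolt_head","well_mouth","post","rack","pin_a","pin_b"]:
        for m in masks_of(n,t)[:3]:
            r=m["region"]&(z["d"]>0); v,u=np.nonzero(m["region"])
            print(n,t,round(m["confidence"],2),np.round(m["bbox"]),(u.mean().round(1),v.mean().round(1)),np.median(P[r],axis=0).round(3) if r.any() else None)
E
python3 - <<'E'
from h import *
p=cv2.imread("pics/side0.png")
cv2.imwrite("pics/sc.png",cv2.resize(p[190:300,140:300],None,fx=5,fy=5,interpolation=cv2.INTER_CUBIC))
E
```

```text
side bolt 0.91 [206. 222. 232. 251.] (np.float64(217.3), np.float64(238.2)) [0.529 0.173 0.104]
side bolt 0.83 [257. 193. 278. 246.] (np.float64(265.9), np.float64(218.8)) [0.511 0.067 0.079]
side bolt_head 0.98 [254. 195. 279. 246.] (np.float64(266.0), np.float64(218.6)) [0.511 0.067 0.079]
side bolt_head 0.69 [205. 223. 234. 250.] (np.float64(217.4), np.float64(238.0)) [0.529 0.173 0.104]
side well_mouth 0.69 [246. 101. 374. 192.] (np.float64(311.6), np.float64(145.0)) [ 0.558 -0.161  0.081]
side post 0.87 [244. 103. 379. 189.] (np.float64(311.9), np.float64(144.8)) [ 0.558 -0.161  0.081]
side rack 0.84 [155. 199. 286. 329.] (np.float64(223.1), np.float64(265.1)) [0.507 0.195 0.088]
side pin_a 0.77 [178. 209. 200. 233.] (np.float64(187.9), np.float64(220.3)) [0.599 0.166 0.1  ]
side pin_a 0.58 [239. 241. 261. 277.] (np.float64(250.5), np.float64(262.2)) [0.462 0.178 0.095]
side pin_a 0.4 [207. 222. 231. 251.] (np.float64(216.9), np.float64(238.3)) [0.529 0.174 0.105]
side pin_b 0.77 [178. 209. 200. 233.] (np.float64(187.9), np.float64(220.3)) [0.599 0.166 0.1  ]
side pin_b 0.58 [23
[... 1568 characters left out ...]
scene pin_b 0.71 [296. 230. 318. 251.] (np.float64(306.3), np.float64(238.5)) [0.61  0.161 0.101]
wrist bolt 0.91 [100.  85. 164. 133.] (np.float64(132.6), np.float64(106.9)) [0.522 0.06  0.082]
wrist bolt_head 0.72 [101.  87. 162. 131.] (np.float64(132.7), np.float64(107.0)) [0.522 0.06  0.082]
wrist well_mouth 0.97 [ 94. 252. 335. 384.] (np.float64(241.9), np.float64(316.1)) [ 0.61  -0.157  0.086]
wrist well_mouth 0.31 [  0.   0. 286.  40.] (np.float64(170.4), np.float64(14.5)) [0.562 0.131 0.09 ]
wrist post 0.88 [148. 252. 331. 384.] (np.float64(242.6), np.float64(316.2)) [ 0.61  -0.157  0.086]
wrist rack 0.87 [  0.   0. 287.  39.] (np.float64(170.9), np.float64(14.5)) [0.563 0.131 0.09 ]
```

View pics/sc.png

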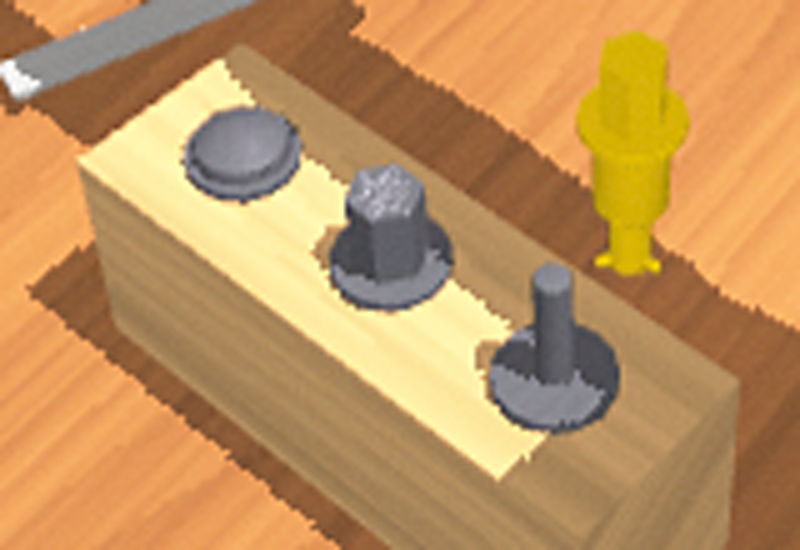

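Run:
```python
from h import *
print(onplane("side",[[327,133]],.085),onplane("wrist",[[185,352]],.085))
print(onplane("side",[[217.5,229]],.125))
p=cv2.imread("pics/side0.png")
cv2.imwrite("pics/s2.png",cv2.resize(p[95:200,230:390],None,fx=5,fy=5,interpolation=cv2.INTER_CUBIC))
for n in ["side","scene"]:
    z=np.load(f"{n}0.npz"); P=cloud(n,z["d"])
    for nm,zz,c in [("rack",.09,(.535,.17)),("post",.085,(.6,-.17))]:
        m=(abs(P[...,2]-zz)<.006)&(np.hypot(P[...,0]-c[0],P[...,1]-c[1])<.16)
        r=cv2.minAreaRect(P[m][:,:2].astype(np.float32)); print(n,nm,m.sum(),r,np.median(P[m][:,2]))
```

```text
[[ 0.54096871 -0.20300457  0.085     ]] [[ 0.54474093 -0.20465319  0.085     ]]
[[0.53240468 0.16790034 0.125     ]]
side rack 4652 ((0.5323980450630188, 0.13118165731430054), (0.14931343495845795, 0.22758521139621735), 84.9387435913086) 0.0900874920679452
side post 3760 ((0.5746761560440063, -0.1987440139055252), (0.2607784867286682, 0.11567927896976471), 8.995397567749023) 0.08518467060614188
scene rack 3888 ((0.5311090350151062, 0.12380703538656235), (0.15870484709739685, 0.22847144305706024), 84.7206802368164) 0.09029466810366826
scene post 3953 ((0.5749109387397766, -0.20038580894470215), (0.2608339488506317, 0.11380895227193832), 8.981456756591797) 0.08539391972191945
```

View pics/s2.png

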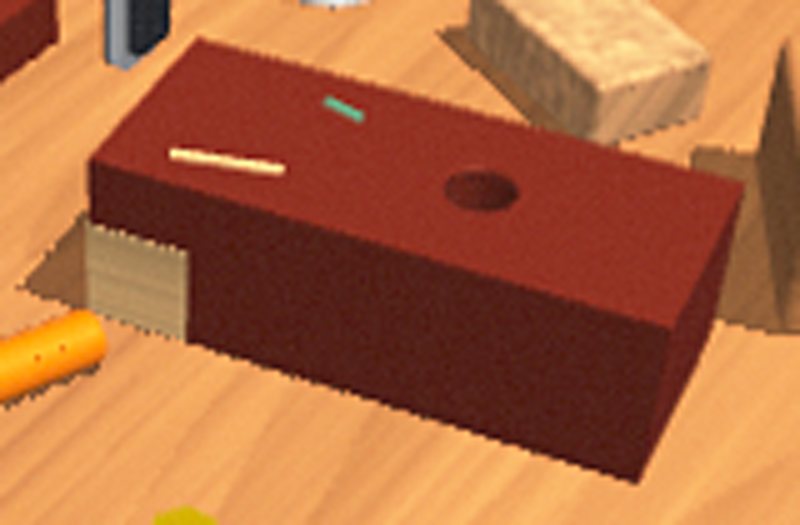

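move_arm --pt "4 -2 0 0 0 0.18 8.5" --pt "8 -4 0 0 0 0.36 8.5" --pt "12 -6 0 0 0 0.54 8.5" --pt "16 -8.5 0 0 0 0.72 8.5" --pt "16.9 -9.1 0 0 0 0.9 8.5" --pt "16.9 -9.1 0 0 0 1.08 6" --pt "16.9 -9.1 0 0 0 1.26 5" --pt "16.9 -9.1 0 0 0 1.44 4.5"

```text
time_s: 2.2
tool_pos: [0.5339, 0.1692, 0.2314]
tool_rot: [-0.0, 0.998, 0.063, 0.0]
wrist_force: [-0.9, -0.8, -0.0]
gripper_width: 0.527
```

Run:
```python
from h import *
s=state();print(s["time_s"],s["q"].round(3),s["tool_pos"],s["tool_rot"],s["gripper_width"], s["qd"].round(2))
p,d=capture("wrist"); cv2.imwrite("pics/w1.png",p[...,::-1]); np.savez("w1.npz",p=p,d=d,**s)
s=state()
m=masks_of("wrist","bolt")
for x in m: print(x["confidence"],x["bbox"])
```

```text
2.2 [0.166 0.066 1.698 0.    1.378 1.612] [0.53394312 0.16916684 0.23141509] [-1.16936823e-05  9.98041677e-01  6.25523736e-02  1.08708781e-04] 0.5274977513117762 [-0.    0.    0.    0.   -0.    1.43]
0.74 [341.9, 176.2, 396.1, 232.7]
0.69 [240.3, 153.6, 284.5, 201.9]
```

View pics/w1.png

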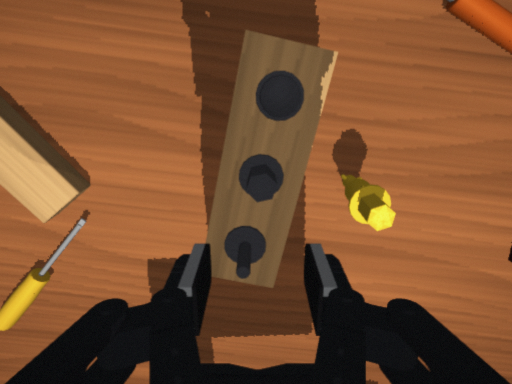

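The wrist view shows the hex bolt at (262,177), the dome pin at (280,95), the stem pin at (245,245) and the yellow look-alike at (374,210). I'll crop in on the hex head.

Run:
```python
from h import *
s=state();p,d=capture("wrist"); cv2.imwrite("pics/w2.png",p[...,::-1]); np.savez("w2.npz",p=p,d=d)
import pickle; pickle.dump(s,open("w2.pkl","wb"))
print(s["time_s"],s["q"].round(3),s["qd"].round(3),s["tool_pos"],s["tool_rot"])
c=p[140:215,215:310,::-1].astype(float)*2.2
cv2.imwrite("pics/w2c.png",cv2.resize(c.clip(0,255).astype(np.uint8),None,fx=8,fy=8,interpolation=cv2.INTER_CUBIC))
P=cloud("wrist",d,s)
m=(P[...,2]>.118)&(P[...,2]<.132); m[:, :225]=0;m[:,300:]=0;m[:140]=0;m[215:]=0
Q=P[m]; print(m.sum(),Q.mean(0),np.median(Q[:,2])); print(cv2.minAreaRect(Q[:,:2].astype(np.float32)))
# hex fit: width vs angle
for a in range(0,60,4):
    w=[]
    for k in range(3):
        t=np.radians(a+60*k); e=Q[:,:2]@[np.cos(t),np.sin(t)]; w.append(np.ptp(e)*1000)
    print(a,np.round(w,1),round(np.mean(w),2))
m=(abs(P[...,2]-.09)<.003)&(np.hypot(P[...,0]-.535,P[...,1]-.17)<.14)&(P[...,1]>.1)
print("rack",cv2.minAreaRect(P[m][:,:2].astype(np.float32)))
```

```text
2.3 [ 0.166  0.066  1.698 -0.     1.378  1.607] [-0.    -0.001  0.    -0.002  0.002 -0.151] [0.53399485 0.16904527 0.23139406] [-2.44285186e-07  9.97900166e-01  6.47707837e-02  7.21767118e-05]
703 [0.53532241 0.16581723 0.12506208] 0.1253584727154316
((0.5345714092254639, 0.16567613184452057), (0.022023949772119522, 0.024993764236569405), 80.45256042480469)
0 [24.7 24.4 24.8] 24.62
4 [24.3 24.1 24.5] 24.29
8 [23.9 23.6 24.1] 23.85
12 [23.6 23.1 23.5] 23.4
16 [23.2 22.5 22.9] 22.85
20 [22.9 22.  22.2] 22.37
24 [23.1 22.5 22.4] 22.67
28 [23.7 23.1 23. ] 23.26
32 [24.2 23.5 23.7] 23.79
36 [24.6 24.  24.2] 24.24
40 [24.9 24.4 24.5] 24.61
44 [25.  24.7 24.8] 24.85
48 [25.  24.9 25. ] 24.98
52 [25. 25. 25.] 24.98
56 [24.7 24.9 24.9] 24.86
rack ((0.5344118475914001, 0.16559842228889465), (0.07518669217824936, 0.22612500190734863), 84.82178497314453)
```

View pics/w2c.png

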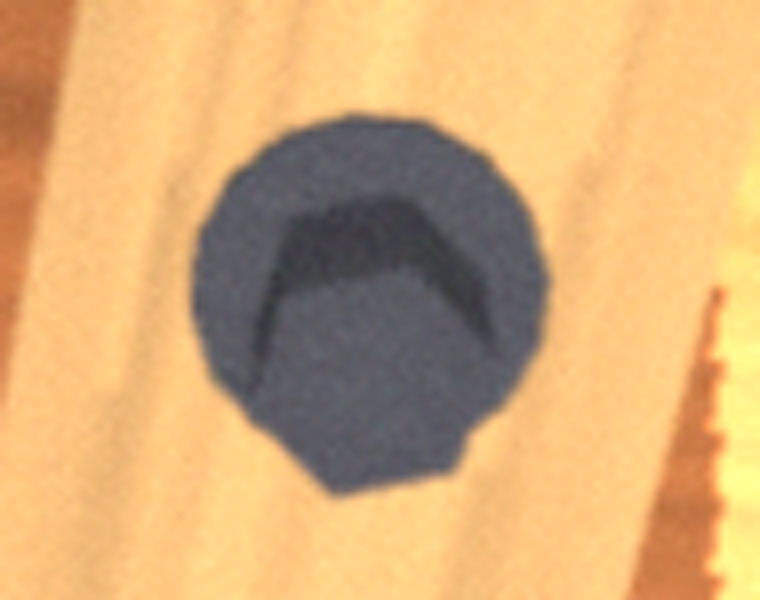

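Hex head found at (0.5346, 0.1657), with flat normals at 20.5°, 80.5° and 140.5°. I'll rotate the jaws to the 80.5° line, descend and grip.

move_arm --pt "0 0.34 2 0 0 0.17 4.5" --pt "0 0.34 5 0 0 0.295 4.5" --pt "0 0.34 8 0 0 0.295 4.5" --pt "0 0.34 10 0 0 0.295 4.5" --pt "0 0.34 10 0 0 0.295 4.5"

```text
time_s: 2.98
tool_pos: [0.533, 0.1653, 0.1295]
tool_rot: [0.0, 0.997, -0.079, -0.002]
wrist_force: [-0.2, 0.4, 0.3]
gripper_width: 0.528
```

Run:
```python
from h import *
s=state();p,d=capture("wrist"); cv2.imwrite("pics/w3.png",p[...,::-1])
print(s["time_s"],s["q"].round(3),s["tool_pos"],s["tool_rot"],s["gripper_width"])
P=cloud("wrist",d,s)
m=(P[...,2]>.118)&(P[...,2]<.132)&(np.hypot(P[...,0]-.535,P[...,1]-.166)<.02)
Q=P[m]; print(m.sum(),np.median(Q[:,2])); r=cv2.minAreaRect(Q[:,:2].astype(np.float32)); print(r)
Rt=rot(s["tool_rot"]); print(Rt.T@(np.r_[r[0],.099]-s["tool_pos"])*100, np.degrees(np.arctan2(Rt[1,1],Rt[0,1])))
```

```text
2.975 [ 0.159  0.16   1.795 -0.     1.19   1.888] [0.53297454 0.16531443 0.12946727] [ 4.78069680e-04  9.96873926e-01 -7.89842085e-02 -1.90825369e-03] 0.5283562357577117
1748 0.12525350906342086
((0.5345401763916016, 0.16569359600543976), (0.021946106106042862, 0.02542884089052677), 81.23686981201172)
[ 0.15999917 -0.06592052  3.04607075] -99.06024435353541
```

View pics/w3.png

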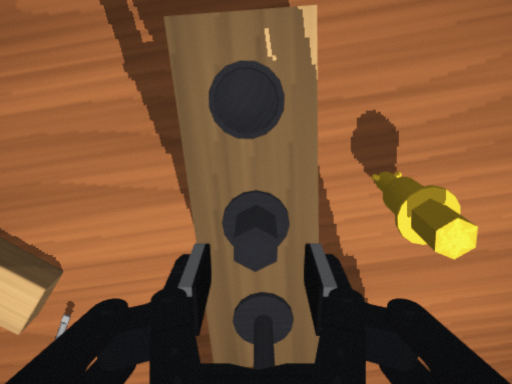

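The hex head at (256,240) lies between the fingers, and the hand clears both pins. I'll go down and grip.

move_arm --pt "0.16 -0.07 2 0 0 0 4.5" --pt "0.16 -0.07 3.05 0 0 0 4.0" --pt "0.16 -0.07 3.05 0 0 0 2.6" --pt "0.16 -0.07 3.05 0 0 0 1.8" --pt "0.16 -0.07 3.05 0 0 0 1.5" --pt "0.16 -0.07 3.05 0 0 0 1.5" --squeeze 60

```text
time_s: 3.78
tool_pos: [0.5356, 0.166, 0.1005]
tool_rot: [0.0, 0.997, -0.079, -0.001]
wrist_force: [0.6, 0.2, -3.4]
gripper_width: 0.249
```

Run:
```python
from h import *
s=state()
print(s["time_s"],s["q"].round(3),s["qd"].round(2),s["tool_pos"],s["tool_rot"],s["gripper_width"]*8.54,s["wrist_force"],s["torque"])
p,d=capture("side"); cv2.imwrite("pics/s4.png",cv2.resize(p[150:300,120:320,::-1],None,fx=4,fy=4))
```

```text
3.775 [ 0.16   0.201  1.809 -0.     1.134  1.889] [ 0. -0.  0.  0.  0. -0.] [0.53563683 0.16596863 0.10049301] [ 1.69921837e-04  9.96854452e-01 -7.92510475e-02 -6.66760282e-04] 2.125718192308663 [ 0.55970218  0.16847052 -3.3754354 ] [ 0.01778961 -0.05394851  0.03800044]
```

View pics/s4.png

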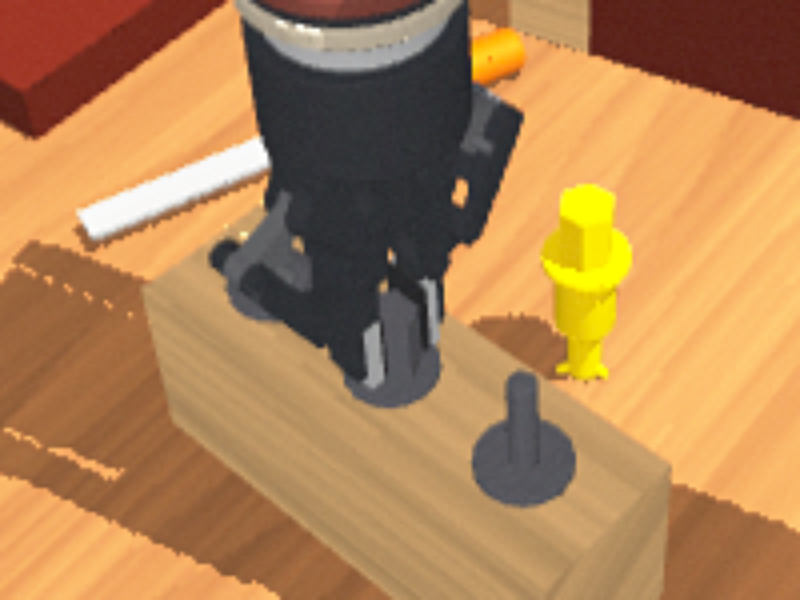

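The grip is on: 21 mm across the flats, 60 N. Lifting straight out.

move_arm --pt "0 0 -1 0 0 0 1.5" --pt "0 0 -4 0 0 0 1.5" --pt "0 0 -8 0 0 0 1.5" --pt "0 0 -12 0 0 0 1.5" --pt "0 0 -12.5 0 0 0 1.5"

```text
time_s: 4.45
tool_pos: [0.5382, 0.1664, 0.23]
tool_rot: [-0.001, 0.997, -0.079, 0.003]
wrist_force: [0.4, 0.1, -3.4]
gripper_width: 0.243
```

move_arm --pt "0.1 3 0 0 0 0 1.5" --pt "0.2 8 0 0 0 0 1.5" --pt "0.3 13 0 0 0 0 1.5" --pt "0.5 18 0 0 0 0 1.5" --pt "0.6 23 0 0 0 0 1.5" --pt "0.7 29 0 0 0 0 1.5" --pt "0.8 34 0 0 0 0 1.5" --pt "0.8 36.4 0 0 0 0 1.5"

```text
time_s: 5.45
tool_pos: [0.4871, -0.1965, 0.2274]
tool_rot: [-0.001, 0.997, -0.081, 0.002]
wrist_force: [0.7, 0.3, -3.9]
gripper_width: 0.241
```

move_arm --pt "0 0 0 0 0 0 1.5" --pt "0 0 0 0 0 0 1.5"

```text
time_s: 5.7
tool_pos: [0.4864, -0.1957, 0.2259]
tool_rot: [-0.002, 0.997, -0.081, 0.001]
wrist_force: [-0.9, 0.7, -3.3]
gripper_width: 0.244
```

Run:
```python
from h import *
import pickle
s=state();p,d=capture("wrist"); cv2.imwrite("pics/w5.png",p[...,::-1]); np.savez("w5.npz",p=p,d=d); pickle.dump(s,open("w5.pkl","wb"))
print(s["time_s"],s["q"].round(3),s["qd"].round(2),s["tool_pos"],s["tool_rot"],s["gripper_width"]*8.54,s["wrist_force"],s["torque"])
p,d=capture("side"); cv2.imwrite("pics/s5.png",p[...,::-1])
np.savez("s5.npz",p=p,d=d)
```

```text
5.7 [-0.536 -0.018  1.794  0.004  1.365  1.196] [ 0.02 -0.01 -0.01  0.    0.   -0.  ] [ 0.48644858 -0.19568865  0.22591997] [-0.0018355   0.99673528 -0.08071094  0.00107155] 2.0806057633713477 [-0.86856459  0.65356219 -3.32604526] [0.0296719  0.0337414  0.02619447]
```

View pics/w5.png

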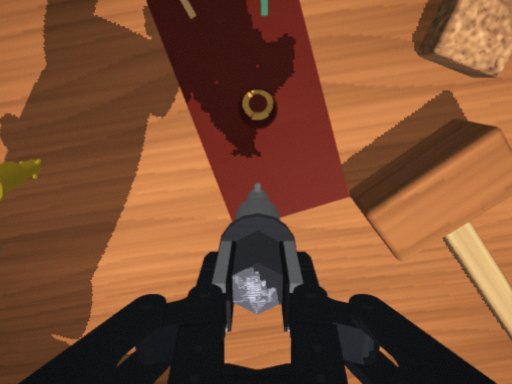

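View pics/s5.png

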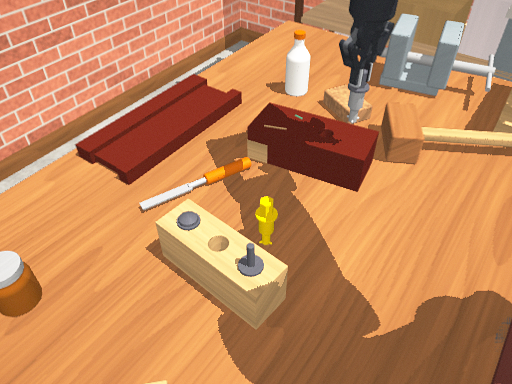

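The wrist view shows the well at (258,105), with the brass insert down inside it. The held bolt's tip is at (257,186) and its head at (256,285). In the side view the rack's middle hole is empty and both pins are in place.

Run:
```python
from h import *
p=cv2.imread("pics/w5.png")
c=p[75:135,220:300].astype(float)*2.5
cv2.imwrite("pics/w5c.png",cv2.resize(c.clip(0,255).astype(np.uint8),None,fx=10,fy=10,interpolation=cv2.INTER_CUBIC))
import pickle; s=pickle.load(open("w5.pkl","rb")); d=np.load("w5.npz")["d"]
P=cloud("wrist",d,s)
top=(abs(P[...,2]-.085)<.004)
print(cv2.minAreaRect(P[top&(P[...,1]<-.12)&(P[...,0]>.4)&(P[...,0]<.75)&(P[...,1]>-.28)][:,:2].astype(np.float32)))
# hole: not top pixels near expected
m=(P[...,2]<.078)&(np.hypot(P[...,0]-.545,P[...,1]+.204)<.03)
m[:75]=0;m[135:]=0;m[:,:220]=0;m[:,300:]=0
cn,_=cv2.findContours(m.astype(np.uint8),cv2.RETR_EXTERNAL,cv2.CHAIN_APPROX_NONE)
cn=max(cn,key=len); e=cv2.fitEllipse(cn); print(e)
w=onplane("wrist",cn.reshape(-1,2),.085,s); (cx,cy),r=cv2.minEnclosingCircle(w[:,:2].astype(np.float32)); print(cx,cy,r, w.mean(0))
# rim: circle least sq
A=np.c_[2*w[:,:2],np.ones(len(w))]; q=np.linalg.lstsq(A,(w[:,:2]**2).sum(1),rcond=None)[0]; print(q[:2],np.sqrt(q[2]+q[0]**2+q[1]**2))
# head top
h=(P[...,2]>s["tool_pos"][2]+.018)&(P[...,2]<s["tool_pos"][2]+.03); h[:230]=0;h[330:]=0;h[:,:225]=0;h[:,290:]=0
Q=P[h];print(h.sum(),np.median(Q[:,2])-s["tool_pos"][2],cv2.minAreaRect(Q[:,:2].astype(np.float32)))
tip=(P[...,2]<s["tool_pos"][2]-.05)&(P[...,2]>.11)
v,u=np.nonzero(tip);print(u.min(),u.max(),v.min(),v.max(),P[tip].min(0))
```

```text
((0.5447414517402649, -0.20456582307815552), (0.20317500829696655, 0.11093036830425262), 8.9637451171875)
((257.66046142578125, 108.03006744384766), (35.12826919555664, 36.107852935791016), 175.68777465820312)
0.5441194176673889 -0.20513920485973358 0.015129074454307556 [ 0.54435722 -0.20513225  0.085     ]
[ 0.54422062 -0.20516992] 0.014668593515225429
2743 0.02533210535218111 ((0.48603877425193787, -0.19463996589183807), (0.02714267559349537, 0.026105910539627075), 75.32771301269531)
247 268 183 200 [ 0.48651895 -0.20349521  0.1444061 ]
```

View pics/w5c.png

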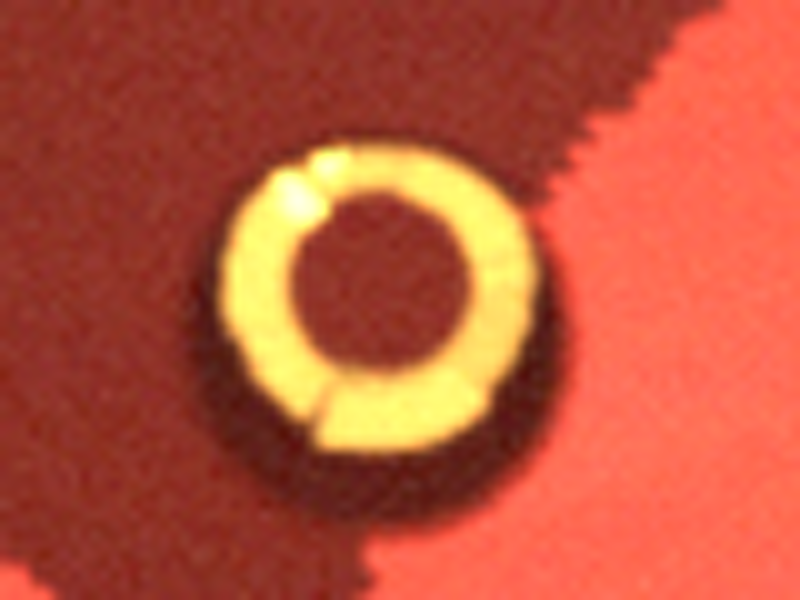

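Run:
```python
from h import *
import pickle; s=pickle.load(open("w5.pkl","rb"))
p=cv2.imread("pics/w5.png")
c=p[170:330,190:320].astype(float)*1.8
cv2.imwrite("pics/w5d.png",cv2.resize(c.clip(0,255).astype(np.uint8),None,fx=4.5,fy=4.5,interpolation=cv2.INTER_CUBIC).astype(np.uint8)[:600*2][:720])
Rt=rot(s["tool_rot"]);tp=s["tool_pos"]; print(Rt.round(4))
c,T=camT("wrist",s)
# predicted outlines for bolt at tool offset (-.001,0): circles
for off in (-.001,0,.001):
  th=np.linspace(0,2*np.pi,200)
  for r,zz in [(.008,-.074),(.014,-.068),(.014,-.038),(.02,0),(.02,.005)]:
    pts=np.c_[off+r*np.cos(th),r*np.sin(th),np.full(200,.0105-zz)]@Rt.T+tp
    u=proj("wrist",pts,s); print(off,r,zz,u.min(0).round(1),u.max(0).round(1))
well=np.array([.5442,-.2052]);print(Rt.T@(np.r_[well,.085]-tp)*100)
```

```text
[[ 0.987  -0.1609  0.0024]
 [-0.1609 -0.987   0.0035]
 [ 0.0018 -0.0038 -1.    ]]
-0.001 0.008 -0.074 [246. 188.] [267.9 208.5]
-0.001 0.014 -0.068 [237.4 182.6] [276.5 219.3]
-0.001 0.014 -0.038 [234.7 197.3] [279.2 238.2]
-0.001 0.02 0 [218.5 212.1] [295.3 280.7]
-0.001 0.02 0.005 [217.4 216.1] [296.4 286.2]
0 0.008 -0.074 [246.  186.7] [267.9 207.3]
0 0.014 -0.068 [237.4 181.3] [276.6 218. ]
0 0.014 -0.038 [234.7 195.8] [279.2 236.8]
0 0.02 0 [218.4 210.3] [295.4 279.1]
0 0.02 0.005 [217.3 214.2] [296.5 284.6]
0.001 0.008 -0.074 [246.  185.4] [267.9 206. ]
0.001 0.014 -0.068 [237.3 179.9] [276.6 216.7]
0.001 0.014 -0.038 [234.6 194.3] [279.3 235.4]
0.001 0.02 0 [218.3 208.4] [295.5 277.5]
0.001 0.02 0.005 [217.2 212.3] [296.6 282.9]
[ 5.82699702  0.06356912 14.10260166]
```

View pics/w5d.png

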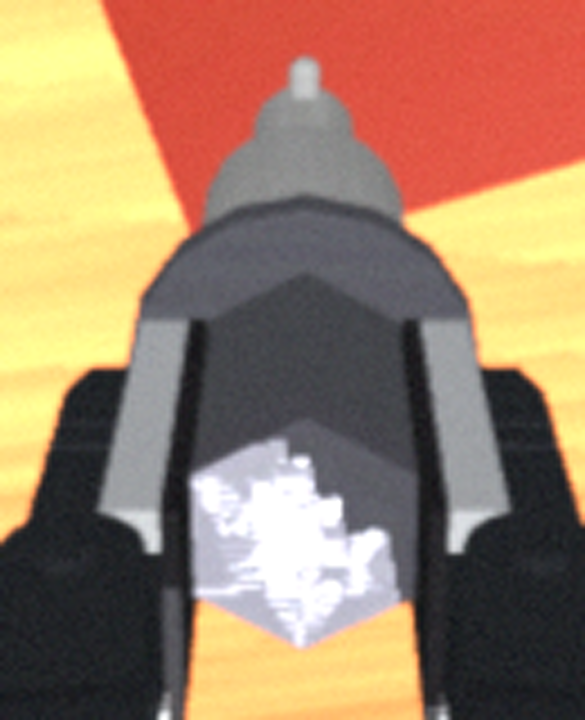

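move_arm --pt "2 0 0 -0.004 -0.002 0 1.5" --pt "4.5 0 0 -0.004 -0.002 0 1.5" --pt "5.95 0.03 0.5 -0.004 -0.002 0 1.5" --pt "5.95 0.03 2 -0.004 -0.002 0 1.5" --pt "5.95 0.03 4 -0.004 -0.002 0 1.5" --pt "5.95 0.03 4.1 -0.004 -0.002 0 1.5" --pt "5.95 0.03 4.1 -0.004 -0.002 0 1.5"

```text
time_s: 6.68
tool_pos: [0.5454, -0.2048, 0.1856]
tool_rot: [0.0, 0.997, -0.08, 0.0]
wrist_force: [0.6, 0.8, -3.2]
gripper_width: 0.243
```

Run:
```python
from h import *
s=state();print(s["time_s"],s["q"].round(3),s["tool_pos"],s["tool_rot"],s["wrist_force"],s["torque"])
Rt=rot(s["tool_rot"]);print(Rt[:,2])
ims=[]
for n in ("side","scene","wrist"):
    p,d=capture(n); np.savez(f"{n}6.npz",p=p,d=d)
    u=proj(n,[[.5442,-.2052,.085]],s)[0].astype(int); print(n,u)
    x0=np.clip(u[0]-40,0,432);y0=np.clip(u[1]-60,0,284)
    ims.append(cv2.resize(np.clip(p[y0:y0+100,x0:x0+80,::-1].astype(float)*1.6,0,255).astype(np.uint8),(264*1,330),interpolation=cv2.INTER_CUBIC))
cv2.imwrite("pics/m6.png",np.hstack(ims))
```

```text
6.675 [-0.494  0.156  1.688 -0.     1.297  1.237] [ 0.54541654 -0.20481921  0.18559674] [ 2.99218381e-04  9.96791479e-01 -8.00413537e-02  2.01289864e-04] [ 0.58863847  0.82323338 -3.23369449] [0.02333706 0.03021786 0.04811199]
[ 3.53388354e-04 -6.28739692e-04 -9.99999740e-01]
side [326 131]
scene [160 146]
wrist [257 191]
```

View pics/m6.png

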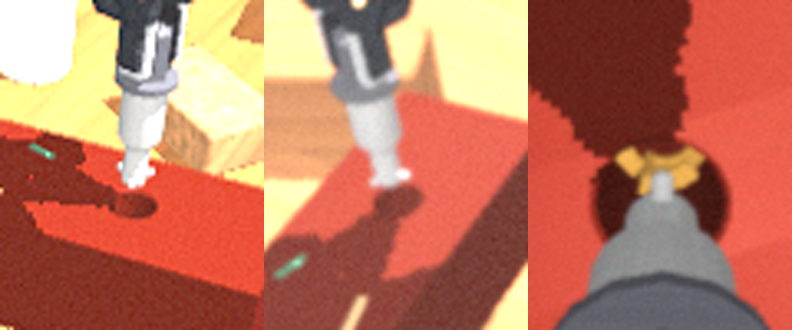

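Run:
```python
from h import *
s=state();Rt=rot(s["tool_rot"]);ims=[]
for n in ("side","scene"):
    p=np.load(f"{n}6.npz")["p"]
    u0=proj(n,[[.5442,-.2052,.085]],s)[0].astype(int)
    x0,y0=u0[0]-30,u0[1]-45; k=8
    im=np.clip(cv2.resize(p[y0:y0+60,x0:x0+50,::-1],None,fx=k,fy=k,interpolation=cv2.INTER_CUBIC).astype(float)*1.5,0,255).astype(np.uint8)
    th=np.linspace(0,2*np.pi,60)
    def dr(P,col):
        for q in (proj(n,P,s)-[x0,y0]+.5)*k-.5:
            cv2.circle(im,tuple(int(v) for v in q),1,col,-1)
    dr(np.c_[.5442+.0155*np.cos(th),-.2052+.0155*np.sin(th),np.full(60,.085)],(255,255,0))
    for r,z in((.008,.074),(.014,.038),(.02,0)):
        dr(np.c_[-.0012+r*np.cos(th),.0003+r*np.sin(th),np.full(60,.0105+z)]@Rt.T+s["tool_pos"],(0,255,0))
    ims.append(im)
cv2.imwrite("pics/m6b.png",np.hstack(ims))
```

```text
(no output)
```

View pics/m6b.png

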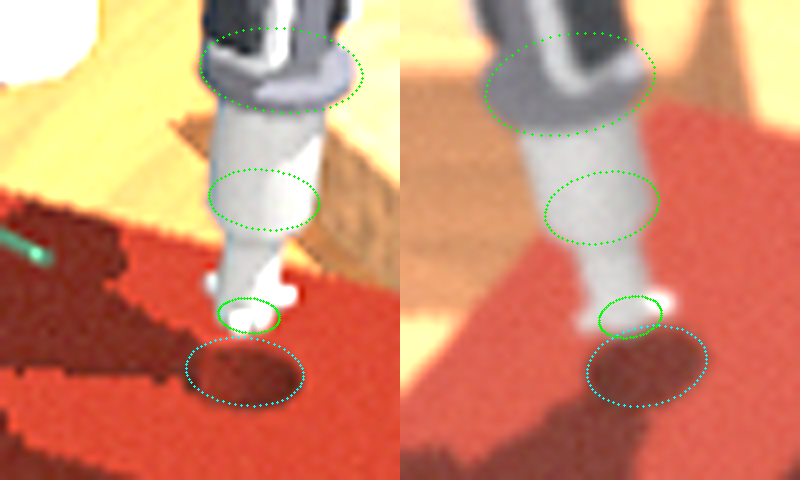

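move_arm --pt "0 0 0.7 0 0 0 1.5" --pt "0 0 1.3 0 0 0 1.5" --pt "0 0 1.5 0 0 0 1.5" --pt "0 0 1.7 0 0 0 1.5" --pt "0 0 1.8 0 0 0 1.5" --pt "0 0 1.9 0 0 0 1.5"

```text
time_s: 7.58
tool_pos: [0.5464, -0.2054, 0.1679]
tool_rot: [0.001, 0.997, -0.08, 0.001]
wrist_force: [0.3, -0.0, -1.6]
gripper_width: 0.241
```

```bash
cat > st.py <<'E'
from h import *
s=state();Rt=rot(s["tool_rot"]);print(s["time_s"],"q",s["q"].round(3),"pos",s["tool_pos"].round(4),"F",s["wrist_force"].round(2),"M",s["torque"].round(3),"w",(s["gripper_width"]*85.4).round(2),"z",Rt[:,2].round(4),"yaw y",np.degrees(np.arctan2(Rt[1,1],Rt[0,1])).round(2),"flange",(s["tool_pos"][2]-.0105-.085).round(4))
E
python3 st.py
```

```text
Traceback (most recent call last):
  File "st.py", line 2, in <module>
    s=state();Rt=rot(s["tool_rot"]);print(s["time_s"],"q",s["q"].round(3),"pos",s["tool_pos"].round(4),"F",s["wrist_force"].round(2),"M",s["torque"].round(3),"w",(s["gripper_width"]*85.4).round(2),"z",Rt[:,2].round(4),"yaw y",np.degrees(np.arctan2(Rt[1,1],Rt[0,1])).round(2),"flange",(s["tool_pos"][2]-.0105-.085).round(4))
                                                                                                                                                                  ^^^^^^^^^^^^^^^^^^^^^^^^^^^^^^^
AttributeError: 'float' object has no attribute 'round'
```

```bash
sed -i 's/(s\["gripper_width"\]\*85.4).round(2)/round(s["gripper_width"]*85.4,2)/' st.py
python3 st.py
python3 - <<'E'
from h import *
s=state();ims=[];Rt=rot(s["tool_rot"])
for n in ("side","scene","wrist"):
    p,d=capture(n)
    u0=proj(n,[[.5442,-.2052,.085]],s)[0].astype(int)
    x0,y0=max(u0[0]-25,0),u0[1]-40; k=5
    ims.append(np.clip(cv2.resize(p[y0:y0+60,x0:x0+50,::-1],None,fx=k,fy=k,interpolation=cv2.INTER_CUBIC).astype(float)*1.5,0,255).astype(np.uint8))
cv2.imwrite("pics/m7.png",np.hstack(ims))
E
python3 st.py
```

```text
7.575 q [-0.494  0.173  1.704 -0.     1.262  1.237] pos [ 0.5464 -0.2054  0.1679] F [ 0.26 -0.03 -1.56] M [ 0.058 -0.025  0.038] w 20.58 z [ 0.0026 -0.0018 -1.    ] yaw y -99.19 flange 0.0724
7.725 q [-0.494  0.173  1.704 -0.     1.262  1.237] pos [ 0.5463 -0.2054  0.1679] F [-0.63 -0.92 -4.  ] M [ 0.052 -0.013 -0.052] w 20.65 z [ 0.0025 -0.0018 -1.    ] yaw y -99.19 flange 0.0724
```

View pics/m7.png

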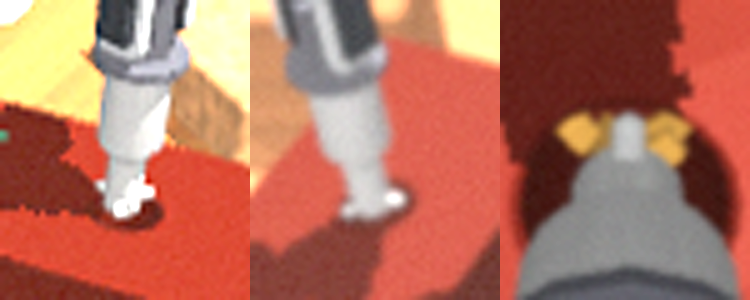

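Run:
```python
from h import *
from scipy.optimize import least_squares
s=state();p,d=capture("wrist");np.savez("w7.npz",p=p,d=d);Rt=rot(s["tool_rot"]);tp=s["tool_pos"]
P=cloud("wrist",d,s)
hole=(P[...,2]<.080)&(np.hypot(P[...,0]-.5445,P[...,1]+.205)<.045)
hole=cv2.morphologyEx(hole.astype(np.uint8),cv2.MORPH_OPEN,np.ones((2,2)))
top=(abs(P[...,2]-.085)<.0035)
# boundary pixels: hole next to top
tb=cv2.dilate(top.astype(np.uint8),np.ones((3,3)))&hole
tb[:150]=0;tb[260:]=0;tb[:,:225]=0;tb[:,290:]=0
v,u=np.nonzero(tb);w=onplane("wrist",np.c_[u,v],.085,s)
loc=(w-tp)@Rt*100
f=least_squares(lambda q:np.hypot(loc[:,0]-q[0],loc[:,1]-q[1])-1.51,[0,0],loss="soft_l1",f_scale=.03)
print(len(u),"well in tool cm",f.x,"rms",np.sqrt(np.mean(f.fun**2)),np.degrees(np.arctan2(loc[:,1]-f.x[1],loc[:,0]-f.x[0])).round()[::6])
k=8;x0,y0=215,170;im=np.clip(cv2.resize(p[y0:y0+70,x0:x0+90,::-1],None,fx=k,fy=k,interpolation=cv2.INTER_CUBIC).astype(float)*1.7,0,255).astype(np.uint8)
th=np.linspace(0,2*np.pi,120)
def dr(L,col):
    for q in (proj("wrist",L@Rt.T+tp,s)-[x0,y0]+.5)*k-.5: cv2.circle(im,tuple(int(a) for a in q),1,col,-1)
zc=(tp[2]-.085)
dr(np.c_[f.x[0]/100+.0155*np.cos(th),f.x[1]/100+.0155*np.sin(th),np.full(120,zc)],(255,255,0))
for off,c in((-.001,(0,255,0)),(-.002,(255,0,0))):
  dr(np.c_[off+.014*np.cos(th),0+.014*np.sin(th),np.full(120,.0105+.038)],c)
  dr(np.c_[off+.008*np.cos(th),0+.008*np.sin(th),np.full(120,.0105+.074)],c)
  # lug capsule end: ring of radius 2.5 at r=14 in y-z
  dr(np.c_[off+.014+0*th,.0025*np.cos(th),.0105+.068+.0025*np.sin(th)],c)
cv2.imwrite("pics/m8.png",im)
```

```text
93 well in tool cm [-0.80939723  0.25423146] rms 0.20986445168512172 [ -3.  17.  28.  31. -18. -32.  14. -31. -39.  44.  47.  49. -48.  59.
  68.  81.]
```

View pics/m8.png

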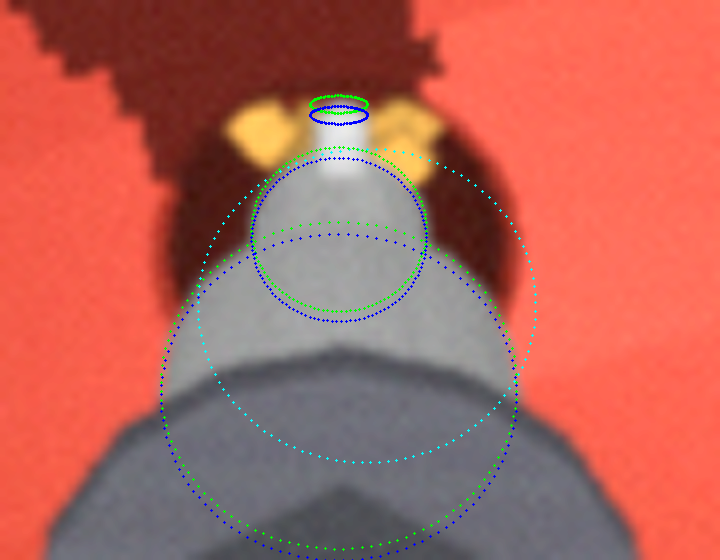

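Run:
```python
from h import *
from scipy.optimize import least_squares
z=np.load("w7.npz");p=z["p"];s=state();Rt=rot(s["tool_rot"]);tp=s["tool_pos"]
g=cv2.GaussianBlur(p.astype(np.float32)[...,0],(0,0),.7)
# radial search for max gradient around centre pixel
c=np.array([215+340/8-.5,170+245/8-.5]);pts=[]
for a in np.radians(list(range(-60,40,4))+list(range(140,245,4))):
    e=np.array([np.cos(a),np.sin(a)]);r=np.arange(17,27,.25)
    q=c+r[:,None]*e
    val=cv2.remap(g,q[:,0].astype(np.float32)[None],q[:,1].astype(np.float32)[None],cv2.INTER_LINEAR)[0]
    gr=np.gradient(val);i=gr.argmax()
    if gr[i]>2: pts.append((q[i],np.degrees(a),r[i],gr[i]))
for x in pts: print(round(x[1]),x[2],round(float(x[3]),1),end=" | ")
w=onplane("wrist",np.array([x[0] for x in pts]),.085,s);loc=(w-tp)@Rt*100
f=least_squares(lambda q:np.hypot(loc[:,0]-q[0],loc[:,1]-q[1])-1.55,[0,0],loss="soft_l1",f_scale=.02)
print("\nwell tool cm",f.x,np.round(f.fun,2))
```

```text
-60 21.75 5.5 | -56 21.25 4.1 | -52 21.5 3.7 | -48 21.25 5.5 | -44 19.75 6.9 | -40 20.25 7.9 | -36 21.0 7.9 | -32 21.0 8.0 | -28 21.5 7.8 | -24 21.25 7.2 | -20 21.75 7.1 | -16 22.5 7.0 | -12 21.75 7.1 | -8 21.75 7.5 | -4 21.5 7.3 | 0 22.25 7.0 | 4 22.5 6.7 | 8 22.0 6.6 | 12 21.75 7.2 | 16 22.5 8.0 | 20 22.75 7.1 | 24 23.0 6.1 | 28 23.0 5.2 | 32 25.25 5.1 | 36 26.75 4.8 | 144 26.75 4.4 | 148 25.25 5.0 | 152 24.5 4.8 | 156 23.75 5.2 | 160 23.5 4.5 | 164 21.75 5.5 | 168 21.5 6.0 | 172 21.5 6.1 | 176 21.5 6.2 | 180 21.5 6.5 | 184 21.5 6.3 | 188 21.75 6.4 | 192 21.5 6.6 | 196 21.75 7.0 | 200 25.25 5.0 | 204 25.5 7.1 | 208 26.25 3.7 | 
well tool cm [-0.21222591  0.01440552] [ 0.11  0.06  0.08  0.05 -0.07 -0.04  0.01  0.    0.03  0.01  0.04  0.09
  0.03  0.03  0.01  0.06  0.08  0.04  0.03  0.09  0.11  0.14  0.14  0.32
  0.45  0.46  0.34  0.28  0.21  0.19  0.05  0.03  0.03  0.03  0.03  0.03
  0.05  0.03  0.05  0.31  0.33  0.39]
```

The well, at (-2.1, 0.1) mm in the tool frame, and the bolt, at about (-2.0, 0.2) mm, now coincide. Descending.

move_arm --pt "0.02 0.01 0.3 0.0014 -0.0029 0 1.5" --pt "0.02 0.01 0.6 0.0014 -0.0029 0 1.5" --pt "0.02 0.01 0.9 0.0014 -0.0029 0 1.5" --pt "0.02 0.01 1.2 0.0014 -0.0029 0 1.5"

```text
time_s: 8.28
tool_pos: [0.5464, -0.2054, 0.1555]
tool_rot: [-0.0, 0.997, -0.08, -0.0]
wrist_force: [-0.2, -0.1, -2.2]
gripper_width: 0.237
```

```bash
python3 st.py
```

```text
8.275 q [-0.495  0.188  1.711 -0.     1.243  1.236] pos [ 0.5464 -0.2054  0.1555] F [-0.19 -0.15 -2.22] M [0.03  0.104 0.028] w 20.21 z [-6.e-04  3.e-04 -1.e+00] yaw y -99.19 flange 0.06
```

move_arm --pt "0 0 0.4 0 0 0 1.5" --pt "0 0 0.8 0 0 0 1.5" --pt "0 0 1.2 0 0 0 1.5" --pt "0 0 1.5 0 0 0 1.5" --pt "0 0 1.8 0 0 0 1.5" --pt "0 0 2.1 0 0 0 1.5"

```text
time_s: 9.02
tool_pos: [0.5464, -0.2055, 0.1344]
tool_rot: [-0.0, 0.997, -0.08, -0.0]
wrist_force: [-0.4, -0.4, -2.5]
gripper_width: 0.24
```

```bash
python3 st.py
```

```text
9.025 q [-0.495  0.211  1.727 -0.     1.205  1.236] pos [ 0.5464 -0.2055  0.1344] F [-0.38 -0.38 -2.52] M [-0.001  0.163 -0.006] w 20.53 z [-5.e-04  2.e-04 -1.e+00] yaw y -99.19 flange 0.0389
```

move_arm --pt "0 0 0.3 0 0 0 1.5" --pt "0 0 0.6 0 0 0 1.5" --pt "0 0 0.9 0 0 0 1.5" --pt "0 0 1.2 0 0 0 1.5" --pt "0 0 1.5 0 0 0 1.5" --pt "0 0 1.7 0 0 0 1.5"

```text
time_s: 9.78
tool_pos: [0.5463, -0.2054, 0.1171]
tool_rot: [-0.0, 0.997, -0.08, -0.0]
wrist_force: [-2.6, 0.8, -1.8]
gripper_width: 0.244
```

```bash
python3 st.py
```

```text
9.775 q [-0.495  0.231  1.739 -0.     1.173  1.236] pos [ 0.5463 -0.2054  0.1171] F [-2.58  0.83 -1.82] M [ 0.151  0.387 -0.051] w 20.81 z [-8.e-04  4.e-04 -1.e+00] yaw y -99.19 flange 0.0216
```

A light side contact shows on +x. I'll ease off a little and keep going down.

move_arm --pt "-0.05 0 0 0 0 0 1.5" --pt "-0.05 0 0.1 0 0 0 1.5" --pt "-0.05 0 0.2 0 0 0 1.5"

```text
time_s: 10.15
tool_pos: [0.546, -0.2054, 0.1153]
tool_rot: [-0.0, 0.997, -0.08, -0.0]
wrist_force: [-0.1, 0.3, -3.5]
gripper_width: 0.237
```

```bash
python3 st.py
```

```text
10.15 q [-0.495  0.232  1.741  0.     1.169  1.236] pos [ 0.546  -0.2054  0.1153] F [-0.06  0.29 -3.53] M [ 0.06   0.044 -0.033] w 20.27 z [-1.e-04  1.e-04 -1.e+00] yaw y -99.19 flange 0.0198
```

move_arm --pt "-0.03 0 0.1 0 0 0 1.5" --pt "-0.03 0 0.2 0 0 0 1.5" --pt "-0.03 0 0.3 0 0 0 1.5"

```text
time_s: 10.52
tool_pos: [0.5457, -0.2054, 0.1122]
tool_rot: [-0.0, 0.997, -0.08, -0.0]
wrist_force: [0.1, 0.4, -2.9]
gripper_width: 0.243
```

```bash
python3 st.py
```

```text
10.525 q [-0.495  0.235  1.744  0.     1.163  1.236] pos [ 0.5457 -0.2054  0.1122] F [ 0.1   0.44 -2.94] M [ 0.06   0.018 -0.034] w 20.74 z [-1.e-04  1.e-04 -1.e+00] yaw y -99.19 flange 0.0167
```

move_arm --pt "0 0 0.1 0 0 0 1.5" --pt "0 0 0.2 0 0 0 1.5"

```text
time_s: 10.78
tool_pos: [0.5458, -0.2054, 0.1101]
tool_rot: [-0.0, 0.997, -0.08, -0.0]
wrist_force: [0.4, 0.6, -3.4]
gripper_width: 0.244
```

```bash
python3 st.py
```

```text
10.775 q [-0.495  0.238  1.745  0.     1.159  1.236] pos [ 0.5458 -0.2054  0.1101] F [ 0.39  0.63 -3.42] M [-0.013 -0.002  0.   ] w 20.83 z [-1.e-04  1.e-04 -1.e+00] yaw y -99.19 flange 0.0146
```

move_arm --pt "0 0 0.05 0 0 0 1.5" --pt "0 0 0.1 0 0 0 1.5"

```text
time_s: 11.02
tool_pos: [0.5458, -0.2054, 0.1091]
tool_rot: [-0.0, 0.997, -0.08, -0.0]
wrist_force: [0.8, 0.2, -3.5]
gripper_width: 0.245
```

```bash
python3 st.py
```

```text
11.025 q [-0.495  0.239  1.745  0.     1.157  1.236] pos [ 0.5458 -0.2054  0.1091] F [ 0.79  0.24 -3.46] M [-0.038  0.041  0.016] w 20.96 z [-1.e-04  0.e+00 -1.e+00] yaw y -99.19 flange 0.0136
```

move_arm --pt "0 0 0.05 0 0 0 1.5" --pt "0 0 0.1 0 0 0 1.5"

```text
time_s: 11.28
tool_pos: [0.5459, -0.2055, 0.1084]
tool_rot: [0.0, 0.997, -0.08, 0.0]
wrist_force: [-0.4, 0.6, -0.3]
gripper_width: 0.243
```

```bash
python3 st.py
```

```text
11.275 q [-0.495  0.24   1.746  0.     1.156  1.236] pos [ 0.5459 -0.2055  0.1084] F [-0.35  0.6  -0.3 ] M [0.018 0.166 0.039] w 20.78 z [ 2.e-04 -1.e-04 -1.e+00] yaw y -99.19 flange 0.0129
```

Contact is on the insert top: Fz rises and the descent stops. Now I'll turn anticlockwise in small steps under a light push.

move_arm --pt "0 -0.01 0.05 0 0 -0.1 1.5" --pt "0 -0.02 0.06 0 0 -0.2 1.5"

```text
time_s: 11.52
tool_pos: [0.5459, -0.2053, 0.1077]
tool_rot: [0.0, 1.0, 0.021, 0.0]
wrist_force: [-0.4, -0.7, -3.0]
gripper_width: 0.243
```

```bash
python3 st.py
```

```text
11.525 q [-0.495  0.24   1.746 -0.     1.155  1.033] pos [ 0.5459 -0.2053  0.1077] F [-0.44 -0.68 -3.01] M [-0.037  0.081 -0.024] w 20.79 z [ 1.e-04 -1.e-04 -1.e+00] yaw y -87.54 flange 0.0122
```

move_arm --pt "0 0 0.05 0 0 0 1.5" --pt "0 0 0.1 0 0 0 1.5"

```text
time_s: 11.78
tool_pos: [0.5458, -0.2052, 0.1066]
tool_rot: [0.0, 1.0, 0.021, -0.0]
wrist_force: [0.0, 0.0, -3.3]
gripper_width: 0.248
```

```bash
python3 st.py
```

```text
11.775 q [-0.495  0.242  1.747 -0.     1.153  1.035] pos [ 0.5458 -0.2052  0.1066] F [ 0.03  0.02 -3.35] M [ 0.005  0.09  -0.041] w 21.16 z [-1.e-04 -0.e+00 -1.e+00] yaw y -87.65 flange 0.0111
```

Run:
```python
from h import *
s=state();Rt=rot(s["tool_rot"]);ims=[]
for n,wc in (("side",(.5458,-.2052)),("scene",(.5458,-.2052))):
    p,d=capture(n)
    u0=proj(n,[[*wc,.1]],s)[0].astype(int)
    x0,y0=u0[0]-25,u0[1]-35; k=8
    im=np.clip(cv2.resize(p[y0:y0+60,x0:x0+50,::-1],None,fx=k,fy=k,interpolation=cv2.INTER_CUBIC).astype(float)*1.6,0,255).astype(np.uint8)
    th=np.linspace(0,2*np.pi,80)
    for z,c,r in((.0,(0,255,0),.02),(.005,(0,255,0),.02),(-.011,(255,255,0),.0155)):
        q=np.c_[-.001+r*np.cos(th),r*np.sin(th),np.full(80,.0105-z)]@Rt.T+s["tool_pos"]
        if z<0: q=np.c_[.545+r*np.cos(th),-.2052+r*np.sin(th),np.full(80,.085)]
        for a in (proj(n,q,s)-[x0,y0]+.5)*k-.5: cv2.circle(im,tuple(int(v) for v in a),1,c,-1)
    ims.append(im)
cv2.imwrite("pics/m9.png",np.hstack(ims))
```

```text
(no output)
```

View pics/m9.png

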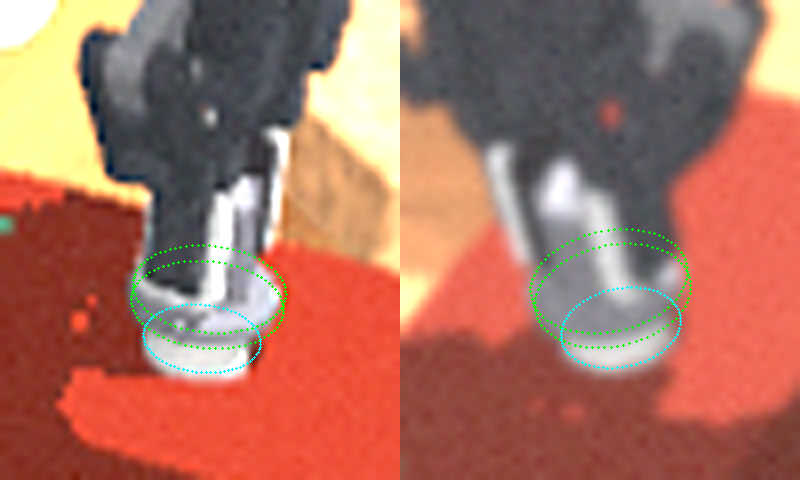

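move_arm --pt "0 0 0.07 0 0 0 1.5" --pt "0 0 0.14 0 0 0 1.5"

```text
time_s: 12.12
tool_pos: [0.5458, -0.2052, 0.1051]
tool_rot: [0.0, 1.0, 0.021, -0.0]
wrist_force: [0.3, -0.2, -3.0]
gripper_width: 0.24
```

```bash
python3 st.py
```

```text
12.125 q [-0.495  0.244  1.748 -0.     1.15   1.035] pos [ 0.5458 -0.2052  0.1051] F [ 0.29 -0.18 -2.98] M [0.114 0.056 0.031] w 20.53 z [-1.e-04 -0.e+00 -1.e+00] yaw y -87.63 flange 0.0096
```

move_arm --pt "0 0 0.07 0 0 0 1.5" --pt "0 0 0.14 0 0 0 1.5"

```text
time_s: 12.38
tool_pos: [0.5458, -0.2052, 0.1036]
tool_rot: [0.0, 1.0, 0.021, -0.0]
wrist_force: [0.5, 0.3, -3.7]
gripper_width: 0.242
```

```bash
python3 st.py
```

```text
12.375 q [-0.495  0.245  1.749 -0.     1.147  1.035] pos [ 0.5458 -0.2052  0.1036] F [ 0.49  0.26 -3.66] M [ 0.013  0.08  -0.012] w 20.67 z [-1.e-04 -0.e+00 -1.e+00] yaw y -87.64 flange 0.0081
```

move_arm --pt "0 0 0.05 0 0 0 1.5" --pt "0 0 0.1 0 0 0 1.5"

```text
time_s: 12.62
tool_pos: [0.5458, -0.2053, 0.1026]
tool_rot: [0.0, 1.0, 0.021, -0.0]
wrist_force: [-1.0, 0.7, -3.9]
gripper_width: 0.247
```

```bash
python3 st.py
```

```text
12.625 q [-0.495  0.247  1.749 -0.     1.146  1.035] pos [ 0.5458 -0.2053  0.1026] F [-1.    0.7  -3.92] M [-0.04   0.004  0.018] w 21.11 z [-1.e-04 -0.e+00 -1.e+00] yaw y -87.64 flange 0.0071
```

move_arm --pt "0 0 0.05 0 0 0 1.5" --pt "0 0 0.1 0 0 0 1.5"

```text
time_s: 12.88
tool_pos: [0.546, -0.2053, 0.1019]
tool_rot: [0.0, 1.0, 0.021, 0.0]
wrist_force: [-0.6, 0.7, -0.0]
gripper_width: 0.243
```

```bash
python3 st.py
```

```text
12.875 q [-0.495  0.248  1.75   0.     1.144  1.035] pos [ 0.546  -0.2053  0.1019] F [-0.65  0.7  -0.04] M [0.127 0.204 0.002] w 20.72 z [ 3.e-04 -1.e-04 -1.e+00] yaw y -87.64 flange 0.0064
```

At 0.102 m the bolt has settled again, with the flange about 7 mm up, so it dropped into the thread start during the anticlockwise turn. Now turning clockwise, following the thread at about 4.7 mm/rad with a slight push.

move_arm --pt "0 0.01 0.05 0 0 0.06 1.5" --pt "0 0.01 0.1 0 0 0.12 1.5"

```text
time_s: 13.12
tool_pos: [0.5461, -0.2052, 0.1014]
tool_rot: [-0.0, 0.999, -0.04, 0.0]
wrist_force: [-0.6, 1.6, 1.3]
gripper_width: 0.244
```

```bash
python3 st.py
```

```text
13.125 q [-0.495  0.249  1.75   0.     1.143  1.157] pos [ 0.5461 -0.2052  0.1014] F [-0.6   1.62  1.27] M [0.244 0.262 0.051] w 20.8 z [ 5.e-04  1.e-04 -1.e+00] yaw y -94.62 flange 0.0059
```

move_arm --pt "-0.01 -0.01 0.05 0 0 0.1 1.5" --pt "-0.01 -0.01 0.1 0 0 0.2 1.5"

```text
time_s: 13.38
tool_pos: [0.546, -0.2051, 0.1005]
tool_rot: [-0.0, 0.99, -0.141, 0.0]
wrist_force: [-0.3, 0.7, -1.5]
gripper_width: 0.243
```

```bash
python3 st.py
```

```text
13.375 q [-0.495  0.249  1.751  0.     1.141  1.36 ] pos [ 0.546  -0.2051  0.1005] F [-0.27  0.7  -1.47] M [0.098 0.122 0.005] w 20.77 z [ 5.e-04  1.e-04 -1.e+00] yaw y -106.26 flange 0.005
```

move_arm --pt "-0.01 -0.01 0.06 0 0 0.1 1.5" --pt "-0.01 -0.01 0.12 0 0 0.2 1.5"

```text
time_s: 13.62
tool_pos: [0.546, -0.2049, 0.0994]
tool_rot: [-0.0, 0.97, -0.241, 0.0]
wrist_force: [-1.0, 0.5, -1.4]
gripper_width: 0.242
```

```bash
python3 st.py
```

```text
13.625 q [-0.494  0.251  1.751  0.     1.139  1.563] pos [ 0.546  -0.2049  0.0994] F [-1.01  0.52 -1.36] M [0.073 0.145 0.049] w 20.7 z [ 5.e-04  1.e-04 -1.e+00] yaw y -117.91 flange 0.0039
```

move_arm --pt "-0.01 0 0.06 0 0 0.1 1.5" --pt "-0.01 0 0.12 0 0 0.2 1.5"

```text
time_s: 13.88
tool_pos: [0.5459, -0.2049, 0.0984]
tool_rot: [-0.0, 0.941, -0.338, 0.0]
wrist_force: [-1.1, 1.4, -1.1]
gripper_width: 0.247
```

```bash
python3 st.py
```

```text
13.875 q [-0.494  0.252  1.752  0.     1.137  1.767] pos [ 0.5459 -0.2049  0.0984] F [-1.07  1.37 -1.07] M [0.166 0.149 0.023] w 21.06 z [ 5.e-04  1.e-04 -1.e+00] yaw y -129.56 flange 0.0029
```

move_arm --pt "-0.01 -0.01 0.06 0 0 0.1 1.5" --pt "-0.01 -0.01 0.12 0 0 0.2 1.5"

```text
time_s: 14.12
tool_pos: [0.5459, -0.2047, 0.0976]
tool_rot: [-0.0, 0.902, -0.432, 0.0]
wrist_force: [-1.2, 0.3, -0.5]
gripper_width: 0.243
```

```bash
python3 st.py
```

```text
14.125 q [-0.494  0.253  1.753  0.     1.136  1.97 ] pos [ 0.5459 -0.2047  0.0976] F [-1.21  0.26 -0.49] M [0.155 0.273 0.03 ] w 20.73 z [ 6.e-04  2.e-04 -1.e+00] yaw y -141.21 flange 0.0021
```

move_arm --pt "-0.01 0 0.05 0 0 0.09 1.5" --pt "-0.01 0 0.1 0 0 0.17 1.5"

```text
time_s: 14.38
tool_pos: [0.5458, -0.2045, 0.0969]
tool_rot: [-0.0, 0.861, -0.508, 0.0]
wrist_force: [-1.0, 0.7, -0.0]
gripper_width: 0.243
```

```bash
python3 st.py
```

```text
14.375 q [-0.494  0.253  1.753  0.     1.135  2.143] pos [ 0.5458 -0.2045  0.0969] F [-0.97  0.73 -0.03] M [0.187 0.299 0.014] w 20.76 z [ 4.e-04  3.e-04 -1.e+00] yaw y -151.1 flange 0.0014
```

move_arm --pt "-0.01 0 0.04 0 0 0.05 1.5" --pt "-0.01 0 0.07 0 0 0.1 1.5"

```text
time_s: 14.62
tool_pos: [0.5457, -0.2046, 0.0966]
tool_rot: [-0.0, 0.834, -0.551, 0.0]
wrist_force: [-1.7, -0.6, 0.4]
gripper_width: 0.242
```

```bash
python3 st.py
```

```text
14.625 q [-0.494  0.254  1.754  0.     1.134  2.245] pos [ 0.5457 -0.2046  0.0966] F [-1.72 -0.58  0.44] M [0.089 0.488 0.082] w 20.66 z [ 2.e-04  0.e+00 -1.e+00] yaw y -156.92 flange 0.0011
```

move_arm --pt "-0.01 0 0.03 0 0 0.03 1.5" --pt "-0.01 0 0.04 0 0 0.06 1.5"

```text
time_s: 14.88
tool_pos: [0.5456, -0.2046, 0.0966]
tool_rot: [0.0, 0.817, -0.576, 0.0]
wrist_force: [-3.2, 0.1, 3.0]
gripper_width: 0.245
```

```bash
python3 st.py
```

```text
14.875 q [-0.494  0.253  1.754 -0.     1.134  2.306] pos [ 0.5456 -0.2046  0.0966] F [-3.17  0.14  2.98] M [0.002 0.775 0.206] w 20.9 z [-2.e-04 -3.e-04 -1.e+00] yaw y -160.4 flange 0.0011
```

move_arm --pt "-0.01 0.03 0.0 0 0 0 1.5" --pt "-0.01 0.04 0.02 0 0 0.02 1.5"

```text
time_s: 15.12
tool_pos: [0.5453, -0.2047, 0.0966]
tool_rot: [0.0, 0.811, -0.585, 0.0]
wrist_force: [-1.5, 1.3, 1.4]
gripper_width: 0.246
```

```bash
python3 st.py
```

```text
15.125 q [-0.494  0.253  1.755 -0.     1.134  2.326] pos [ 0.5453 -0.2047  0.0966] F [-1.53  1.28  1.35] M [0.181 0.487 0.31 ] w 21.0 z [ 2.e-04 -5.e-04 -1.e+00] yaw y -161.57 flange 0.0011
```

move_arm --pt "0 0.02 0.03 0 0 0.01 1.5" --pt "0 0.02 0.04 0 0 0.02 1.5"

```text
time_s: 15.38
tool_pos: [0.5453, -0.2048, 0.0966]
tool_rot: [0.0, 0.805, -0.593, 0.0]
wrist_force: [-2.4, 1.3, 4.4]
gripper_width: 0.244
```

```bash
python3 st.py
python3 - <<'E'
from h import *
s=state();Rt=rot(s["tool_rot"]);ims=[]
for n in ("side","scene"):
    p,d=capture(n)
    u0=proj(n,[[.545,-.205,.09]],s)[0].astype(int)
    x0,y0=u0[0]-25,u0[1]-35; k=8
    im=np.clip(cv2.resize(p[y0:y0+60,x0:x0+50,::-1],None,fx=k,fy=k,interpolation=cv2.INTER_CUBIC).astype(float)*1.6,0,255).astype(np.uint8)
    ims.append(im)
cv2.imwrite("pics/m10.png",np.hstack(ims))
E
```

```text
15.375 q [-0.494  0.252  1.755 -0.     1.133  2.346] pos [ 0.5453 -0.2048  0.0966] F [-2.36  1.32  4.39] M [0.25  0.625 0.39 ] w 20.85 z [ 4.e-04 -7.e-04 -1.e+00] yaw y -162.74 flange 0.0011
```

View pics/m10.png

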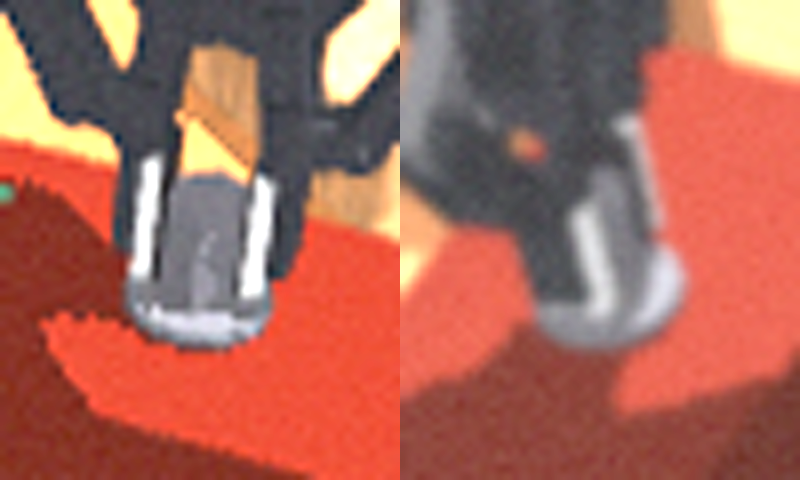

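It's home: depth pinned at 0.0966 m, about 75° turned, torque climbing to 0.39 N m at the stop, flange on the post face. I'll relax, open, and withdraw straight up.

move_arm --pt "0 0 0 0 0 0 1.5" --pt "0 0 0 0 0 0 3" --pt "0 0 0 0 0 0 5" --pt "0 0 0 0 0 0 5" --pt "0 0 0 0 0 0 5"

```text
time_s: 16.1
tool_pos: [0.5454, -0.2049, 0.0966]
tool_rot: [0.0, 0.805, -0.593, 0.001]
wrist_force: [-0.9, 0.0, -0.9]
gripper_width: 0.585
```

move_arm --pt "0 0 -1 0 0 0 5" --pt "0 0 -3 0 0 0 5" --pt "0 0 -7 0 0 0 5" --pt "0 0 -12 0 0 0 5" --pt "0 0 -12 0 0 0 5" --pt "0 0 -12 0 0 0 5"

```text
time_s: 16.85
tool_pos: [0.5455, -0.2048, 0.2177]
tool_rot: [-0.0, 0.805, -0.593, 0.001]
wrist_force: [-0.6, 1.0, -1.2]
gripper_width: 0.588
```

```bash
python3 st.py
python3 - <<'E'
from h import *
s=state();ims=[]
for n in ("side","scene","wrist"):
    p,d=capture(n); P=cloud(n,d,s)
    h=np.hypot(P[...,0]-.5448,P[...,1]+.2048)
    Z=P[...,2]
    if n!="x":
        m=(h<.013)&(Z>.1)&(Z<.14); Q=P[m]
        print(n,"head",m.sum(),np.percentile(Q[:,2],[50,95]) if m.any() else 0,np.median(Q,0) if m.any() else 0)
        m=(h>.014)&(h<.019)&(Z>.083)&(Z<.1); print(" flange top",np.median(Z[m]),m.sum())
        m=(h>.024)&(h<.045)&(abs(Z-.085)<.01); print(" post",np.median(Z[m]))
        if n=="wrist":
            m=(h<.025)&(Z>.117)&(Z<.13);print(cv2.minAreaRect(P[m][:,:2].astype(np.float32)))
    u0=proj(n,[[.545,-.205,.1]],s)[0].astype(int)
    x0,y0=max(u0[0]-35,0),max(u0[1]-35,0); k=4
    ims.append(np.clip(cv2.resize(p[y0:y0+70,x0:x0+66,::-1],(264,280),interpolation=cv2.INTER_CUBIC).astype(float)*1.6,0,255).astype(np.uint8))
    if n=="side": cv2.imwrite("pics/s11.png",p[...,::-1])
cv2.imwrite("pics/m11.png",np.hstack(ims))
E
```

```text
16.85 q [-0.494  0.128  1.657 -0.     1.354  2.346] pos [ 0.5455 -0.2048  0.2177] F [-0.62  0.97 -1.24] M [ 0.031 -0.006 -0.006] w 50.23 z [ 0.0021 -0.0015 -1.    ] yaw y -162.73 flange 0.1222
side head 67 [0.12048196 0.12208853] [ 0.54241163 -0.20049515  0.12048196]
 flange top 0.09083250630725181 67
 post 0.08523730021074305
scene head 134 [0.11916098 0.1223966 ] [ 0.54835443 -0.19984125  0.11916098]
 flange top 0.0906148636753421 71
 post 0.08555621875887431
wrist head 906 [0.12274693 0.12402317] [ 0.54519468 -0.20626506  0.12274693]
 flange top 0.09315640841761802 565
 post 0.08754552966653306
((0.544257640838623, -0.2031330168247223), (0.02191871777176857, 0.02566547691822052), 19.98215675354004)
```

View pics/m11.png

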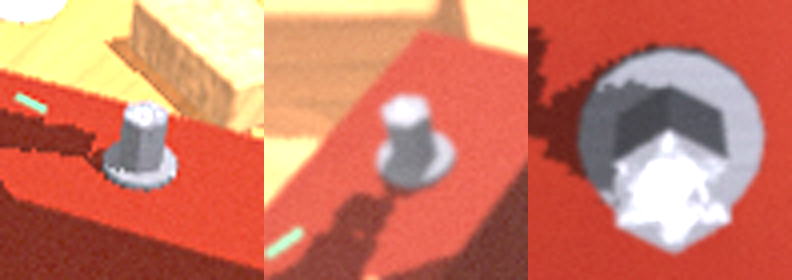

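View pics/s11.png

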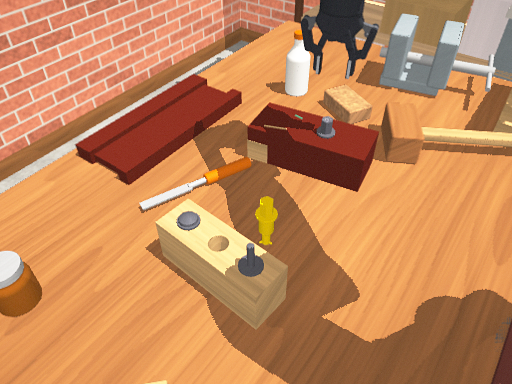

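```bash
python3 -c "
from cell import *
print(hand_in())"
```

```text
the job is handed in; nothing more can be done
None
```

I screwed the hex-headed bolt fully home in the red post's well and let go, and I've handed the job in. It took 16.9 s of the 64 s.

- **Start in the thread:** I turned it anticlockwise about 12° under a light push, and it dropped from about 13–14 mm to about 7 mm above the post. I had no clear force signal at the moment it dropped; I only saw it when the bolt then lowered freely.
- **Screwing home:** I then turned it clockwise about 73° to the end stop. The highest readings at the wrist were a push of about 8 N and a torque of 0.39 N m. Brief side loads gave moments up to 0.8 N m at the wrist; I eased them off.
- **Last checks:** By camera depth, the flange's top is 5–5.6 mm above the post face. That puts its underside about 0.5 mm up, against the expected 1 mm, which is within calibration. The hex head now faces 20° where the gripper was at 17°, so the last 2–3° went into the grip and the bolt did not turn.
- **Rest of the scene:** Both round-headed pins are still in the rack, the yellow look-alike was not touched, and the arm is about 9 cm clear above the bolt.

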